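# Restock the revolving paint display and hold the new jar at the front

## Robot

A 6-joint arm with a two-finger parallel gripper is mounted at the origin on the work surface. World frame = base frame: x ahead of the robot, y to its left, z up, the work surface at z = 0. Lengths are in m, angles in degrees, forces in N, time in s.
With the tool pointing down it reaches from about 0.325 to 0.85 m from the base axis. Payload 15.5 kg.
Tool frame: the origin (TCP) lies at the very end of the fingers, on their centre line; the grasp point (between the pads) lies arm.grip_depth behind it (arm.grip_depth is the distance from the TCP to the grasp point, in m); z points along the fingers, y is the direction in which the jaws open and shut (so a half turn about z gives the same grasp; the last joint's range is limited). The gripper opens to 91 mm and grips with 3 to 60 N. Pads are 32 mm wide; open, the fingers measure 118 mm over their backs; the gripper's body (76 mm by 178 mm) begins 60 mm behind the grasp point.
Start: joints at [58.413, 28.281, 77.091, -0, 74.628, -5.472], TCP at [0.275, 0.561, 0.214] pointing down, gripper open.
Joint ranges: [-166.48, 166.48], [-47.26, 123.95], [12.59, 153.08], [-70.14, 250.14], [6.76, 159.57], [-176.63, 176.63]. Speed limits (degrees/s): [108.29, 108.29, 147.25, 172.46, 172.46, 172.46].

## Interface

Orientations are given as a 3x3 rotation matrix whose columns are the frame's x, y, z axes.
In Python, from rig import arm gives the robot as it stands. Calls block until the motion is done:
- arm.move_to(position, orientation): joint-space move of the TCP to a pose.
- arm.move_l(position, orientation=None, feed=0.15): straight line of the TCP; orientation=None keeps the orientation; feed is the mean speed in m/s.
- arm.move_joints(angles): joint-space move.
- arm.grip(opening): finger opening in m; the grip force is fixed at half the most; returns when the fingers have stopped.
- arm.sleep(seconds).
- arm.solve_ik(position, orientation): joint angles nearest the present ones, or None.
- arm.snapshot(name): name is "scene" or "top" or "wrist"; returns the picture (400x640x3 uint8, red, green, blue); there is no depth.
- arm.get_calibration(name): a dict with "intrinsics" (3x3 intrinsics, pixels), "cam_to_world" (4x4, takes a point from camera to world coordinates). Camera axes: x right, y down, z forward; pixel columns grow to the right and rows downward; lengths in m; the calibration is good to about 2 mm. The wrist camera is an equidistant fisheye: a pixel r from the principal point sees the ray r / f radians off the axis. A picture is of the moment at which its call begins: read the wrist's pose just before it. get_calibration takes no time and is no camera call; for the wrist camera it gives the pose at the moment of the call.
A pose or a line that the arm cannot do raises arm.Unreachable and nothing moves.
- arm.sign_off(): hands the job in, once; it reports no verdict.
Readings, each from a call of its own:
- arm.current_t(): time.
- arm.current_joint_positions(): joint angles.
- arm.current_dq(): joint speeds.
- arm.current_tau(): joint torques, N m.
- arm.current_ee_pos(): TCP position.
- arm.current_tool_rot(): TCP orientation.
- arm.current_force(): force on the tool from outside, world axes, zero at the start.
- arm.current_torque(): the same for the moment, N m.
- arm.current_width(): finger opening in m.
Only numpy, scipy, OpenCV 4.12 (cv2) and the standard library are available. Lean on these libraries where they do the work, as an engineer would, in place of code of your own. Each camera call takes 0.05 s, during which the arm holds its last target. There are 200 camera calls.

## Task

Take the orange paint jar with the white sticker on its lid and lower it, in your grip, into the empty pocket of the paint carousel until you feel it seat on the pocket's floor. Only then turn the carousel until that jar faces front, in line with the red pointer on the base, and hold it still there: finish with the fingers still gripping the seated jar, nothing let go. Leave the other jars in their pockets and everything else on the counter where it stands.

Things in the scene. Friction and masses are not known exactly. Their poses are not given: they have to be found in the camera images.
- marked_jar_mid (a point): the marked paint jar: orange, upright round jar 50 mm across and 85 mm tall with a black screw lid (47 mm across, the top 18 mm) that carries a round white sticker 22 mm across; 0.14 to 0.28 kg. This point is on its axis, half-way up (42.5 mm above its underside). It starts standing on the counter beside the carousel
- empty_pocket (a point): the one empty pocket of the carousel: centre of its flat floor (45 mm above the counter, dark felt). White round socket, 56 mm inside, 66 mm outside, walls standing 18 mm above its floor. It travels with the carousel, 105 mm from the carousel's axis. A seated jar stands on the floor, its middle 42.5 mm above this point, with 3 mm play all round (so a held jar drags the turntable along after at most 6 mm)
- display_base: fixed white round base of the carousel, 330 mm across, standing on the counter. Origin: on the carousel's vertical axis, at counter level. Its own -x direction points to the front of the display, where the ticket holder and the red pointer are (z up). A jar faces front when it stands on this -x direction from the axis
- front_mark (a point): red pointer (a 20 mm diamond) on the front edge of the base, 166 mm from the carousel's axis in the base's -x direction, 16 mm above the counter, seen between the turntable's rim and the ticket holder. It does not turn with the carousel
- carousel (a joint): turn of the carousel since the start, rad; 0 at the start of the episode, positive counter-clockwise seen from above, no stops. Light wooden disc 294 mm across (top 41 mm above the counter) on a smooth bearing: about 0.03 N m of friction, so some 0.3 N at a jar turns it, and it also moves when bumped
- hub (a point): point on the carousel's axis, 87.5 mm above the counter (the height of the middle of a jar in a pocket). A wooden post 24 mm across with a turned knob 44 mm across, its top 111 mm above the counter, stands there and turns with the carousel
- blue_jar_mid (a point): blue jar, same shape and size as the marked one (no sticker), loose in a pocket of the carousel (72 degrees counter-clockwise from the empty pocket, seen from above; its top 130 mm above the counter). This point: on its axis, half-way up
- green_jar_mid (a point): green jar, same shape and size as the marked one (no sticker), loose in a pocket of the carousel (144 degrees counter-clockwise from the empty pocket, seen from above; its top 130 mm above the counter). This point: on its axis, half-way up
- violet_jar_mid (a point): violet jar, same shape and size as the marked one (no sticker), loose in a pocket of the carousel (216 degrees counter-clockwise from the empty pocket, seen from above; its top 130 mm above the counter). This point: on its axis, half-way up
- teal_jar_mid (a point): teal jar, same shape and size as the marked one (no sticker), loose in a pocket of the carousel (288 degrees counter-clockwise from the empty pocket, seen from above; its top 130 mm above the counter). This point: on its axis, half-way up
- yellow_jar_mid (a point): yellow jar, same shape and size as the marked one (no sticker), standing loose on the counter near it, at least 100 mm away from axis to axis. This point: on its axis, half-way up
- red_jar_mid (a point): red jar, same shape and size as the marked one (no sticker), standing loose on the counter near it, at least 100 mm away from axis to axis. This point: on its axis, half-way up
- paint_set_mid (a point): black watercolour set, a flat box 190 x 90 x 22 mm lying on the counter on the far side of the carousel from the loose jars. This point: its centre
- brush_cup_mid (a point): white cup of brushes, 76 mm across, 100 mm tall (the brushes reach 200 mm), standing on the counter beyond the paint set, some 40 mm or more from the carousel's base. This point: on its axis, 50 mm up
Things that resemble listed ones, but are neither listed nor needed, are in the scene too. What is shaped like the part that bears marked_jar_mid but brown or pink is not meant.

How it is judged:
By the outcome, as a careful person would: the job done as asked, in the order asked, and still so for the second after the job is handed in, while the arm keeps its last pose, push and grip.
It also fails if it takes over 54 s, if anything falls off the work surface, if the arm or the gripper's body presses on something with over 40 N, if the wrist force passes 120 N, or if a joint passes its speed limit or range.

## Working session

There is one attempt and no reset: what is moved stays moved. The work goes in short steps, each a Python script; the robot and the scene stay as the last script left them, time stands still between calls to the robot, and variables do not carry over. Pictures are saved under pics/ and viewed, about 8 in all and at most 12, crops included, and the job is handed in when it is done.

```bash
mkdir -p pics; ls; python3 - <<'E'
from rig import arm
import cv2,numpy as np
for n in ["scene","top"]:
    im=arm.snapshot(n); cv2.imwrite(f"pics/{n}0.png",im[:,:,::-1])
    c=arm.get_calibration(n); print(n,c["intrinsics"],c["cam_to_world"])
print(arm.grip_depth,arm.current_tool_rot(),arm.current_t(),arm.current_width())
E
```

```text
pics
scene [[371.22005869   0.         316.12179944]
 [  0.         371.22005869 194.50580441]
 [  0.           0.           1.        ]] [[ 0.2703725   0.55656931 -0.78557579  1.30252682]
 [ 0.96266495 -0.14507898  0.22853508 -0.27035524]
 [ 0.01322508 -0.81803588 -0.57501513  0.66511753]
 [ 0.          0.          0.          1.        ]]
top [[471.13308889   0.         319.51977445]
 [  0.         471.13308889 197.86527796]
 [  0.           0.           1.        ]] [[-0.00403721 -0.98935462  0.14546868  0.3004096 ]
 [-0.99990946  0.0021266  -0.01328733 -0.01561502]
 [ 0.01283653 -0.14550916 -0.98927363  1.41354642]
 [ 0.          0.          0.          1.        ]]
0.0188 [[-8.97913031e-01  4.40172604e-01 -5.16944020e-04]
 [ 4.40172903e-01  8.97912573e-01 -9.09289471e-04]
 [ 6.39262212e-05 -1.04400761e-03 -9.99999453e-01]] 0.1 0.09129951302132858
```

View pics/top0.png

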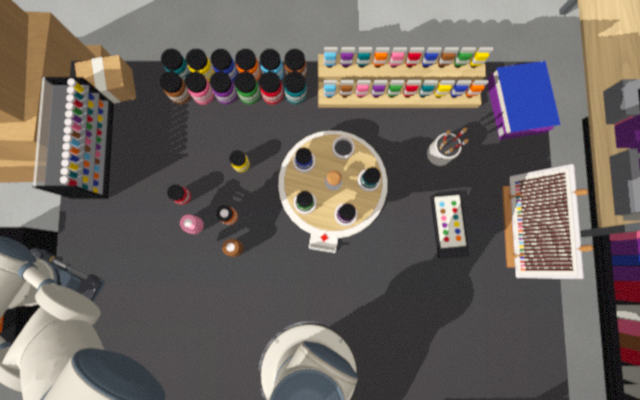

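View pics/scene0.png

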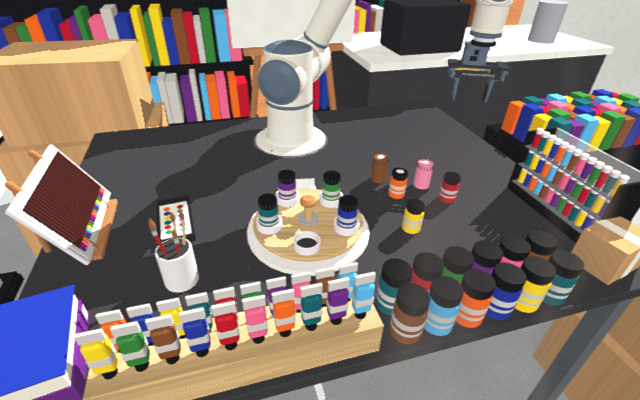

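The top picture shows the carousel at about (333,185), its empty pocket at (343,148) and the red pointer at (324,237). The candidate jars are at (228,214) and (232,247). I'll enlarge both views to tell them apart.

```bash
python3 - <<'E'
import cv2,numpy as np
t=cv2.imread("pics/top0.png");s=cv2.imread("pics/scene0.png")
a=cv2.resize(t[125:265,160:395],(799,476),interpolation=cv2.INTER_CUBIC)  # 3.4x
cv2.imwrite("pics/c1.png",a)
b=cv2.resize(s[145:265,240:470],None,fx=3.4,fy=3.4,interpolation=cv2.INTER_CUBIC)
cv2.imwrite("pics/c2.png",b)
E
```

```text
(no output)
```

View pics/c1.png

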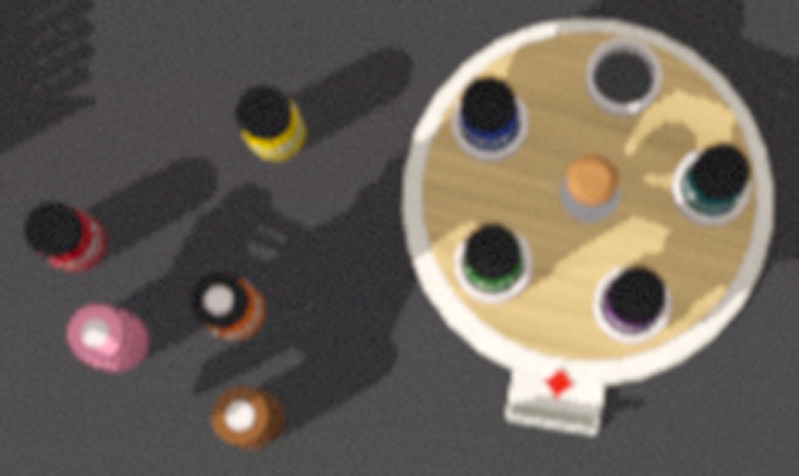

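View pics/c2.png

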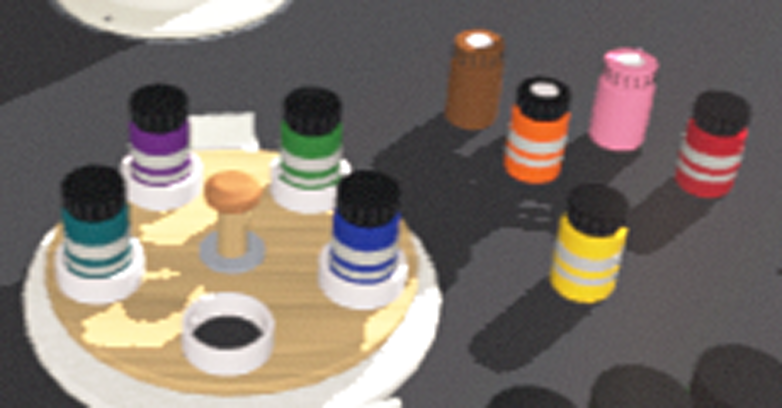

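The marked jar is the orange one with the black lid. In the top crop its sticker is at (219,300), the empty rim is at (624,75) and the pointer is at (559,383).

```bash
cat > h.py <<'E'
from rig import arm
import numpy as np,cv2
def ray(name,u,v,z,cal=None):
    c=cal or arm.get_calibration(name);K=c["intrinsics"];T=c["cam_to_world"]
    x=np.array([(u-K[0,2])/K[0,0],(v-K[1,2])/K[1,1]])
    if name=="wrist":
        th=np.hypot(*x); d=np.array([*(x/th*np.sin(th)),np.cos(th)])
    else: d=np.array([*x,1.])
    d=T[:3,:3]@d
    return T[:3,3]+d*(z-T[2,3])/d[2]
def Rdown(a):  # jaw (y) axis direction a deg in world xy
    a=np.radians(a);y=np.array([np.cos(a),np.sin(a),0]);z=np.array([0,0,-1.]);return np.column_stack([np.cross(y,z),y,z])
E
python3 - <<'E'
from h import *
f=lambda p,z:ray("top",160+p[0]/3.4,125+p[1]/3.4,z)
P={k:f(*v)[:2] for k,v in dict(jar=((219,300),.085),pocket=((624,75),.063),knob=((591,180),.105),ptr=((559,383),.016),
 blue=((488,104),.13),green=((493,250),.13),violet=((636,296),.13),teal=((722,172),.13),
 yellow=((264,111),.085),red=((55,230),.085),brown=((240,415),.085),pink=((97,333),.085),
 bl=((403,197),.02),br=((774,197),.02),bt=((588,18),.02),bb=((588,388),.02)).items()}
for k,v in P.items(): print(k,v.round(4))
C=np.mean([P[k] for k in("pocket","blue","green","violet","teal")],0);print("C",C)
for k in("pocket","blue","green","violet","teal","ptr","jar"):
    d=P[k]-C;print(k,np.hypot(*d).round(4),np.degrees(np.arctan2(d[1],d[0])).round(2))
c=arm.get_calibration("wrist");print(c["intrinsics"],c["cam_to_world"])
for n in P:
  if n!="jar":print(n,np.hypot(*(P[n]-P["jar"])).round(3),np.degrees(np.arctan2(*(P[n]-P["jar"])[::-1])).round(0))
E
```

```text
jar [0.4524 0.2358]
pocket [ 0.6502 -0.1051]
knob [ 0.5497 -0.0738]
ptr [ 0.3868 -0.0484]
blue [0.6084 0.0113]
green [0.4874 0.0071]
violet [ 0.4496 -0.1083]
teal [ 0.5514 -0.1799]
yellow [0.6134 0.2019]
red [0.5116 0.3742]
brown [0.357  0.2162]
pink [0.4251 0.336 ]
bl [0.5509 0.0885]
br [ 0.5503 -0.2396]
bt [ 0.7139 -0.0762]
bb [ 0.3821 -0.0735]
C [ 0.54939612 -0.07496766]
pocket 0.1052 -16.66
blue 0.1045 55.6
green 0.1029 127.07
violet 0.1052 -161.54
teal 0.1049 -88.92
ptr 0.1648 170.72
jar 0.3256 107.33
[[309.70691629   0.         316.2076598 ]
 [  0.         309.70691629 198.30944534]
 [  0.           0.           1.        ]] [[ 0.44132153  0.86366549  0.24355129  0.20782389]
 [ 0.89734717 -0.42420049 -0.12174561  0.59510493]
 [-0.0018329   0.27227902 -0.9622166   0.38393574]
 [ 0.          0.          0.          1.        ]]
pocket 0.394 -60.0
knob 0.325 -73.0
ptr 0.292 -103.0
blue 0.273 -55.0
green 0.231 -81.0
violet 0.344 -90.0
teal 0.427 -77.0
yellow 0.165 -12.0
red 0.15 67.0
brown 0.097 -168.0
pink 0.104 105.0
bl 0.177 -56.0
br 0.485 -78.0
bt 0.407 -50.0
bb 0.317 -103.0
```

The geometry checks out: pocket radii are 103–105 mm, spacing is 72°, the pointer is 165 mm out, and the yellow and red jars are over 100 mm from the marked one. I'll move above the jar for a closer look.

```bash
python3 - <<'E'
from h import *
R=Rdown(-45)
arm.move_to([.4524,.2358,.17],R)
c=arm.get_calibration("wrist");im=arm.snapshot("wrist");cv2.imwrite("pics/w1.png",im[:,:,::-1]);np.savez("w1.npz",**c)
print(arm.current_ee_pos(),arm.current_joint_positions(),arm.current_force(),arm.current_t())
T=c["cam_to_world"];p=T[:3,:3].T@(np.array([.4524,.2358,.085])-T[:3,3]);th=np.arctan2(np.hypot(p[0],p[1]),p[2]);print(309.7*th*p[:2]/np.hypot(*p[:2])+[316.2,198.3])
E
```

```text
[0.4523769  0.23658819 0.17009988] [2.08994811e+01 2.21401875e+01 9.62785639e+01 8.55532093e-03
 6.15606930e+01 6.57662889e+01] [-0.91185803 -0.16959452  0.15729277] 1.5417
[315.32540648 205.40071723]
```

View pics/w1.png

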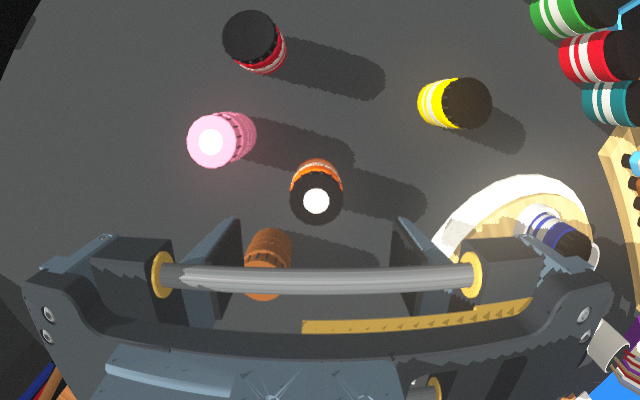

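The wrist picture shows the sticker at (316,201) between the open fingers, and the brown jar clear of both. I'll combine this with the first measurement, then grasp and lift.

```bash
python3 - <<'E'
from h import *
c=dict(np.load("w1.npz"))
w=ray("wrist",316,201,.085,c);p=(w[:2]+[.4524,.2358])/2;print(w,p)
if np.hypot(*(w[:2]-p))>.004: raise SystemExit
R=Rdown(-45);G=.046-arm.grip_depth
arm.move_l([*p,.10],R,feed=.15);arm.move_l([*p,G],feed=.08);print(arm.current_force())
arm.grip(.0);print("w",arm.current_width(),arm.current_force(),arm.current_ee_pos())
arm.move_l([*p,.21],feed=.12);arm.sleep(.3);print("w",arm.current_width(),arm.current_force(),arm.current_t())
c=arm.get_calibration("wrist");im=arm.snapshot("wrist");cv2.imwrite("pics/w2.png",im[60:,:,::-1]);np.savez("w2.npz",**c);print(arm.current_ee_pos())
T=c["cam_to_world"];q=np.array([*arm.current_ee_pos()[:2],.21+.085-G]);p=T[:3,:3].T@(q-T[:3,3]);th=np.arctan2(np.hypot(p[0],p[1]),p[2]);print(309.7*th*p[:2]/np.hypot(*p[:2])+[316.2,198.3])
E
```

```text
[0.45561157 0.23820036 0.085     ] [0.45400578 0.23700018]
[-0.0345508  -0.28951713  0.20644183]
w 0.049479899313721966 [-0.33400911 -0.05683126  1.15074005] [0.45403874 0.23701744 0.02723683]
w 0.04959383731796298 [ 0.14743351 -0.14554002 -1.21636048] 5.9
[0.45393697 0.23698678 0.20984676]
[313.67945143 301.02424432]
```

View pics/w2.png

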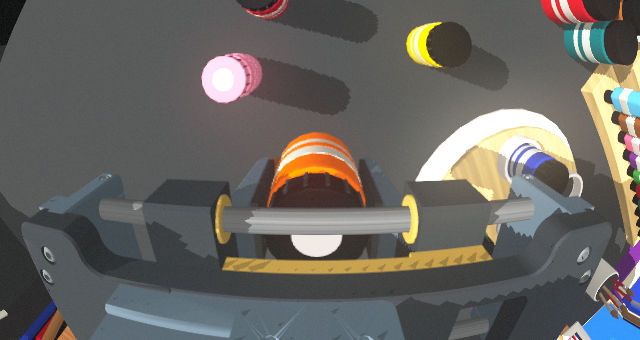

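The jar is held at a width of 49.6 mm with about 1.4–2 N of weight. The sticker is centred near (316,299) in the full frame, against a predicted (314,301), so the jar's axis is on the TCP within about 1 mm. Next is a closer look at the pocket.

```bash
python3 - <<'E'
from h import *
R=Rdown(-45)
arm.move_l([.587,-.169,.23],R,feed=.25);arm.sleep(.2)
c=arm.get_calibration("wrist");im=arm.snapshot("wrist");cv2.imwrite("pics/w3.png",im[:,:,::-1]);np.savez("w3.npz",**c)
cv2.imwrite("pics/w3c.png",cv2.resize(im[20:270,160:480,::-1],None,fx=2.3,fy=2.3,interpolation=cv2.INTER_CUBIC))
print(arm.current_ee_pos(),arm.current_force(),arm.current_t())
E
```

```text
[ 0.58696487 -0.16857662  0.23008276] [ 0.0037485   0.59176128 -1.9508643 ] 8.0583
```

View pics/w3c.png

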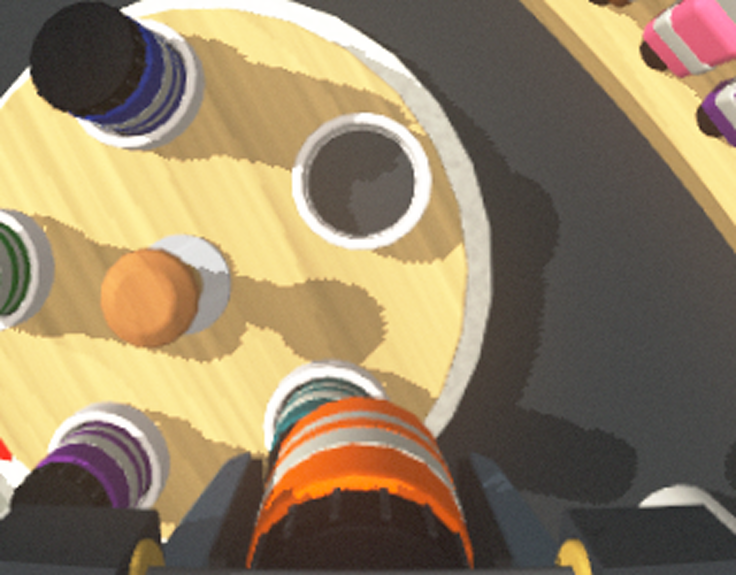

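The empty pocket's rim is centred at crop (362,180), which is full-frame (317.4,98.5). The knob is at crop (150,298).

```bash
python3 - <<'E'
from h import *
c=dict(np.load("w3.npz"))
p=ray("wrist",160+362/2.3,20+180.5/2.3,.063,c);k=ray("wrist",160+150/2.3,20+298/2.3,.1,c)
print(p,k,np.hypot(*(p-k)[:2]))
E
```

```text
[ 0.65520133 -0.10379989  0.063     ] [ 0.55447841 -0.07380138  0.1       ] 0.10509527820362302
```

The two cameras differ by about 5 mm, mostly in x, and the radius of 105.1 mm agrees. I'll use the mean, descend by feel (rim contact would be at TCP z≈0.090, the floor at ≈0.072), then probe the radial play.

```bash
cat >> h.py <<'E'
def F(n=4):
    s=[]
    for _ in range(n): s.append(arm.current_force());arm.sleep(.01)
    return np.mean(s,0)
def go(d,f=.03): arm.move_l(np.array(d),feed=f)
E
python3 - <<'E'
from h import *
p=np.array([.6527,-.1045]);arm.move_l([*p,.23],Rdown(-45),feed=.15);go([*p,.096],.12);arm.sleep(.3)
f0=F(10);print("f0",f0.round(2),arm.current_t())
z=.096
while z>.069:
    z-=.0015;go([*p,z],.03);f=F()-f0
    if abs(f).max()>1: print(round(z,4),arm.current_ee_pos().round(4),f.round(2))
    if f[2]>3 or np.hypot(*f[:2])>6: break
arm.sleep(.2);print(z,(F()-f0).round(2),arm.current_ee_pos(),arm.current_width(),arm.current_t());np.save("f0.npy",f0)
E
```

```text
f0 [ 0.15  0.   -1.52] 10.475
0.072 [ 0.6529 -0.1045  0.0722] [-0.5   0.46  4.16]
0.07199999999999998 [-0.12  0.06  6.14] [ 0.65293479 -0.10452381  0.07221565] 0.049910515033372745 15.2417
```

The jar seated at TCP z=0.0722, as predicted, with a clear force rise of 4–6 N and no lateral load. I'll probe radially next, keeping it on the floor.

```bash
python3 - <<'E'
from h import *
f0=np.load("f0.npy");C=np.array([.552,-.0744]);p=np.array([.6527,-.1045]);u=(p-C)/np.hypot(*(p-C));z=.0722
go([*p,z]);print((F()-f0).round(2))
for s in(1,-1):
    o=0
    while abs(o)<.0065:
        o+=s*.0007;go([*(p+u*o),z],.04);f=F(2)-f0
        print(round(o*1e3,1),(f[:2]@u).round(2),f[2].round(2),end=" | ")
        if abs(f[:2]@u)>4.5:break
    print()
    go([*p,z],.04)
print(arm.current_ee_pos(),arm.current_t())
E
```

```text
[ 1.07 -0.05  4.23]
0.7 -2.95 8.29 | 1.4 -6.58 11.12 | 
-0.7 0.76 4.3 | -1.4 2.72 4.09 | -2.1 2.84 4.23 | -2.8 3.0 4.4 | -3.5 6.44 2.26 | 
[ 0.65152236 -0.10414626  0.07222115] 17.8917
```

The wall contacts put the pocket centre about 1 mm inward of my estimate. I'll turn counter-clockwise, away from the brush cup, with the gripper rotating along the arc and the force monitored. I'll stop short of front to check the pointer.

```bash
cat >> h.py <<'E'
C=np.array([.5512,-.0742]);a0=-16.66
def arc(th,r=.105,z=.0722,feed=.06,C=C):
    t=np.radians(th);arm.move_l([*(C+r*np.array([np.cos(t),np.sin(t)])),z],Rdown(-45+th-a0),feed=feed)
E
python3 - <<'E'
from h import *
f0=np.load("f0.npy");th=a0;r=.105;arc(th,feed=.03)
while th<155:
    th=min(th+8,155);arc(th,r)
    f=F(2)-f0;t=np.radians(th);fr=f[:2]@[np.cos(t),np.sin(t)];ft=f[:2]@[-np.sin(t),np.cos(t)]
    print(round(th,1),round(r*1e3,1),"fr %.1f ft %.1f fz %.1f"%(fr,ft,f[2]))
    if abs(fr)>4: r+=np.sign(fr)*.0008
    if abs(fr)>15 or abs(ft)>12 or abs(f[2])>15: print("stop");break
arm.sleep(.2);c=arm.get_calibration("wrist");im=arm.snapshot("wrist");np.savez("w4.npz",**c);cv2.imwrite("pics/w4.png",im[:,:,::-1])
tp=arm.snapshot("top");cv2.imwrite("pics/t4.png",tp[:,:,::-1])
print(arm.current_ee_pos(),arm.current_joint_positions().round(1),(F()-f0).round(2),arm.current_width(),arm.current_t())
E
```

```text
-8.7 105.0 fr -0.0 ft 1.1 fz 6.9
-0.7 105.0 fr 0.0 ft 0.7 fz 7.1
7.3 105.0 fr 0.5 ft -0.2 fz 6.3
15.3 105.0 fr 0.5 ft 0.6 fz 7.1
23.3 105.0 fr 0.0 ft 1.0 fz 7.3
31.3 105.0 fr 0.7 ft 1.1 fz 7.0
39.3 105.0 fr 0.5 ft 1.2 fz 7.1
47.3 105.0 fr 0.7 ft 0.8 fz 7.3
55.3 105.0 fr 0.6 ft 1.2 fz 7.0
63.3 105.0 fr 0.9 ft 0.2 fz 7.2
71.3 105.0 fr 0.3 ft 0.8 fz 7.3
79.3 105.0 fr 0.4 ft 0.6 fz 7.2
87.3 105.0 fr 0.5 ft 1.4 fz 6.9
95.3 105.0 fr 0.6 ft 0.7 fz 7.0
103.3 105.0 fr 0.7 ft 0.9 fz 7.0
111.3 105.0 fr 0.1 ft 1.1 fz 7.9
119.3 105.0 fr 1.0 ft 1.1 fz 7.6
127.3 105.0 fr 0.2 ft 1.5 fz 8.4
135.3 105.0 fr -0.1 ft 0.5 fz 7.4
143.3 105.0 fr -1.0 ft 0.9 fz 6.9
151.3 105.0 fr -0.4 ft 1.2 fz 6.8
155 105.0 fr 0.8 ft 0.2 fz 6.6
[ 0.45624751 -0.02972497  0.07220267] [ -11.2   27.5  109.2   -0.    43.2 -137.8] [ 0.3  -1.03  7.49] 0.050275466093706006 27.325
```

View pics/w4.png

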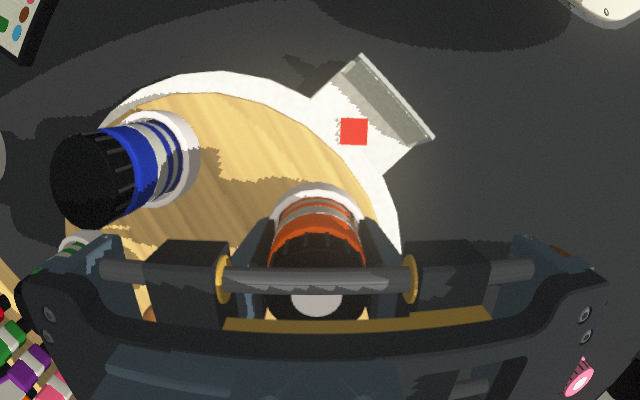

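The turn was smooth, with radial and tangential forces at or below 1.5 N. The wrist picture shows the pointer at (353.5,131.5) and the jar still in its pocket. I'll compare front directions from both cameras.

```bash
python3 - <<'E'
from h import *
c=dict(np.load("w4.npz"));q=ray("wrist",353.5,131.5,.016,c)
for CC in (C,np.array([.5494,-.075])):
  d=q[:2]-CC;print(q,np.hypot(*d),np.degrees(np.arctan2(d[1],d[0])))
T=c["cam_to_world"];K=c["intrinsics"]
# red centroid, both pictures; sticker in top
for n,cal in(("w4",c),("t4",arm.get_calibration("top"))):
    im=cv2.imread(f"pics/{n}.png").astype(int);m=(im[:,:,2]>180)&(im[:,:,1]<110)&(im[:,:,0]<100)
    nn,l,s,ce=cv2.connectedComponentsWithStats(m.astype(np.uint8))
    for i in range(1,nn):
        if s[i,4]>15:
            p=ray("wrist" if n=="w4" else "top",*ce[i],.016,cal);print(n,ce[i],s[i,4],p)
t=cv2.imread("pics/t4.png");cv2.imwrite("pics/t4c.png",cv2.resize(t[120:260,260:400],None,fx=4,fy=4,interpolation=cv2.INTER_CUBIC))
E
```

```text
[ 0.39082224 -0.04567551  0.016     ] 0.16289466811039396 169.91493892803638
[ 0.39082224 -0.04567551  0.016     ] 0.1612663391443739 169.52311254456976
w4 [29.58823529  1.        ] 17 [ 0.45400362 -0.41075255  0.016     ]
w4 [353.48584203 131.01788376] 671 [ 0.390546   -0.04589992  0.016     ]
w4 [339.25714286 209.6       ] 35 [ 0.44452565 -0.01774842  0.016     ]
w4 [341.11267606 222.66197183] 71 [ 0.45213686 -0.00999717  0.016     ]
w4 [317.5505618  233.91292135] 356 [ 0.47067816 -0.01915771  0.016     ]
t4 [380.          56.22222222] 54 [ 0.95543528 -0.22629081  0.016     ]
t4 [414.35483871  54.06451613] 31 [ 0.96283289 -0.3348051   0.016     ]
t4 [411.37931034  86.13793103] 29 [ 0.85707633 -0.32197702  0.016     ]
t4 [476.01851852  88.2037037 ] 54 [ 0.85054579 -0.5238991   0.016     ]
```

View pics/t4c.png

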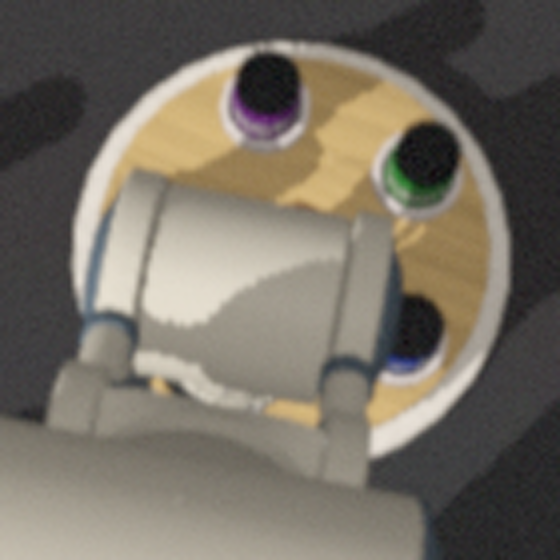

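The two front directions agree: 170.7° from the top camera and about 170.0° from the wrist camera. The top view shows the violet, green and blue jars still in their pockets, with the arm hiding teal. I'll go to 170.4° and check once more.

```bash
python3 - <<'E'
from h import *
f0=np.load("f0.npy")
arc(163,feed=.04);arc(170.4,feed=.03);arm.sleep(.5)
c=arm.get_calibration("wrist");im=arm.snapshot("wrist");cv2.imwrite("pics/w5.png",im[:,:,::-1])
e=arm.current_ee_pos();print(e,np.degrees(np.arctan2(e[1]-C[1],e[0]-C[0])),(F()-f0).round(2),arm.current_width(),arm.current_dq().round(3),arm.current_t())
m=((im[:,:,0]>180)&(im[:,:,1]<110)&(im[:,:,2]<100)).astype(np.uint8);nn,l,s,ce=cv2.connectedComponentsWithStats(m)
for i in range(1,nn):
    if s[i,4]>400:
        q=ray("wrist",*ce[i],.016,c);d=q[:2]-C;print(ce[i],s[i,4],q,np.hypot(*d),np.degrees(np.arctan2(d[1],d[0])))
s=arm.snapshot("scene");cv2.imwrite("pics/s5.png",cv2.resize(s[120:300,140:470,::-1],None,fx=2.4,fy=2.4,interpolation=cv2.INTER_CUBIC))
E
```

```text
[ 0.44775988 -0.05666153  0.07222682] 170.37690959145255 [3.34 0.35 3.8 ] 0.049708079807648735 [-0.089  0.067  0.013  0.065 -0.004 -0.048] 29.025
[385.75342466 178.92636986] 584 [ 0.39069239 -0.04626865  0.016     ] 0.16291977391315315 170.12830931103204
[316.61284047 234.68871595] 514 [ 0.4599748 -0.0430402  0.016    ] 0.09640005259258899 161.1413661771338
```

View pics/s5.png

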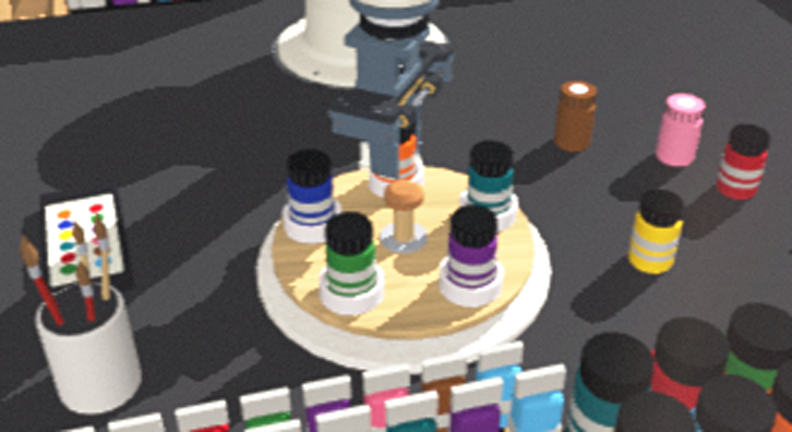

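View pics/w5.png

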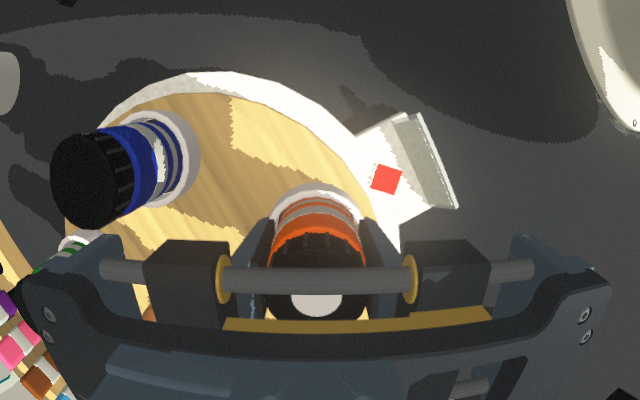

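Pointer at (386,179) in the wrist view measures 170.1°, and the jar is at 170.4°. All four carousel jars are in their pockets and the loose jars are untouched. There is a slight radial load (3 N), so I'll ease it, confirm the jar is still seated and stationary, and hand in.

```bash
python3 - <<'E'
from h import *
f0=np.load("f0.npy")
print((F()-f0).round(2),arm.current_dq().round(3))
arc(170.4,r=.1045,z=.0720,feed=.02);arm.sleep(.8)
e=arm.current_ee_pos();print(e,np.degrees(np.arctan2(e[1]-C[1],e[0]-C[0])),(F(10)-f0).round(2),arm.current_width(),arm.current_dq().round(3),arm.current_t())
f=F(10)-f0
if 2<f[2]<20: arm.sign_off();print("signed off")
E
```

```text
[ 3.51 -0.06  3.47] [ 0.044 -0.032  0.044 -0.072 -0.067 -0.038]
[ 0.4478424  -0.05669977  0.07216252] 170.389978778546 [ 0.43  0.63 12.03] 0.04969142794296412 [ 0.022 -0.07  -0.029  0.064 -0.067  0.026] 30.2417
the job is handed in; nothing more can be done
signed off
```

The orange jar with the white sticker is seated in the empty pocket and turned to the front, and it is still held in the grip. I handed the job in at about 30 s of the 54 s limit.

**Seating:** I lowered the jar until the floor pushed back, at 72.2 mm TCP height. That matched the predicted floor height, and there was no contact with the pocket's rim. I moved the jar sideways a little to find the pocket walls before turning, and kept it on the floor throughout.

**Turning:** I then turned the carousel about 187° counter-clockwise. Sideways forces stayed at or below 1.5 N up to 155°. At the front there was a 3.5 N push towards the carousel's axis, which I eased off.

**Last checks:**
- **Alignment:** the jar stands at 170.4°. The pointer measured 170.1° with the wrist camera and 170.7° with the top camera.
- **Seat and grip:** the jar presses on the floor with about 12 N, with under 1 N sideways. The fingers are at 49.7 mm and the arm is at rest.
- **Other items:** the last picture shows the other four jars in their pockets and the loose jars, paint set and brush cup apparently undisturbed.

**Disagreements:**
- **Cameras:** the two cameras differed by about 4–5 mm in absolute position. I used their mean, corrected by the wall probe.
- **Pointer distance:** the wrist camera put the pointer 163 mm from the axis instead of 166 mm.
- **Probed play:** it came out nearer 4–5 mm than the stated 6 mm.

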